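# Hold a sample tube up to the bar-code reader

## Task

Book in the one long sample tube: pick it out of the tray by its cap and hold it up in front of the bar-code reader, level and parallel to the reader's window (cap to either side), with the middle of its label straight in front of the middle of the window, about 80 mm away from it. Leave the other samples in the tray, do not touch the reader or disturb the things on the desk, and finish with the tube held still there in the air, in the gripper.

Things in the scene. Friction and masses are not known exactly. Their poses are not given: they have to be found in the camera images.
- tube_mid (a point): the long capped sample tube lying in the tray (the longest thing there): rigid white plastic, 104 mm overall, 16 mm diameter, round bottom, red ribbed cap 17.4 mm diameter; 15 to 30 g. All samples have like caps. This point is on its axis at mid-length; x runs along the tube to the cap: cap from +30 to +52 mm, label -34 to +10, round bottom at -52
- tube_label (a point): the middle of the long tube's label, on the axis, 12 mm from mid-length towards the round bottom (axes as tube_mid). The label is a 44 mm long white band with black bars that goes right round the tube, so its roll does not matter
- tube_cap (a point): the middle of the long tube's cap, on the axis, 41 mm from mid-length (axes as tube_mid)
- tube: the long tube again (same thing); origin 8.7 mm below its axis at mid-length as built; rather use tube_mid
- short_a_mid (a point): a short capped sample tube lying in the tray: white, red ribbed cap, white bar-code label, 13 mm diameter (cap 15), 68 mm overall. Not wanted. This point is on its axis at mid-length; x runs along the tube to the cap end
- short_b_mid (a point): a short capped sample tube lying in the tray: white, red ribbed cap, white bar-code label, 13 mm diameter (cap 15), 68 mm overall. Not wanted. This point is on its axis at mid-length; x runs along the tube to the cap end
- pot_mid (a point): a short fat sample pot lying in the tray: white, red ribbed cap, white bar-code label, 26 mm diameter (cap 30), 80 mm overall. Not wanted. This point is on its axis at mid-length; x runs along the tube to the cap end
- tray: grey plastic tray fixed on the desk, 266 x 266 mm outside, walls 4 mm thick and 33 mm high, floor top 4 mm above the desk; origin under its centre. On the desk, whose top is at height 0. Four samples lie loose in it, about 110 mm apart, turned any way
- window (a point): the middle of the reader's window: dark red, 54 wide x 40 mm high, upright, in the middle of the front face of the head (45 mm below its top), which looks towards the robot within about 20 degrees. x is level and points from the window back into the head (-x is in front), y runs level along the window, z is up. The window's height differs from run to run, 100 to 150 mm
- reader: the bar-code reader, fixed: a dark upright box head, 66 deep x 78 wide x 90 mm high, clamped to a steel mast 217 mm high behind it, on a round foot of 110 mm diameter, 14 mm high, that reaches 10 mm in front of the window face (as does nothing else of it); origin on the desk below the window's middle, axes as window
- sanitizer: white pump bottle of hand gel, 62 mm diameter, 168 mm high, standing on the desk; origin at the centre of its underside
- stapler: black stapler, 130 x 34 x 49 mm, lying on the desk; origin under its centre, x along it
- mouse: black computer mouse, 104 x 60 x 33 mm; origin on the desk under its middle

How it is judged (in metres and radians):
On the way:
1. the long tube is lifted clear of the tray in the fingers (height (world z) of tube_mid above 0.05 m and contact force between the fingers and tube above 1 N and contact force between tube and tray below 0.05 N), for 0.2 s.
At the end, for the whole second after the job is handed in: Label middle 55-105 mm in front of the window, within 15 mm of its middle sideways and in height; axis within 10 degrees of level and parallel to it; gripped 25 mm or more from mid-length to the cap; still, carried by the fingers alone; other samples in the tray (x of tube_label in the frame of window between -0.105 and -0.055 m and y of tube_label in the frame of window between -0.015 and 0.015 m and z of tube_label in the frame of window between -0.015 and 0.015 m and angle between the x axis of tube_mid and the y axis of window, either way round below 0.175 rad and x of the grasp point in the frame of tube_mid above 0.025 m and contact force between the fingers and tube above 2 N and contact force between tube and tray below 0.05 N and contact force between tube and reader below 0.05 N and linear speed of tube below 0.02 m/s and angular speed of tube below 0.2 rad/s and x of short_a_mid in the frame of tray between -0.13 and 0.13 m and y of short_a_mid in the frame of tray between -0.13 and 0.13 m and z of each of short_a_mid, short_b_mid, pot_mid in the frame of tray below 0.035 m and x of short_b_mid in the frame of tray between -0.13 and 0.13 m and y of short_b_mid in the frame of tray between -0.13 and 0.13 m and x of pot_mid in the frame of tray between -0.13 and 0.13 m and y of pot_mid in the frame of tray between -0.13 and 0.13 m); the arm keeps its last pose, push and grip.
It fails at once if the reader is touched (more than 2 N) (contact force between reader and anything else above 2 N).
It fails at once if the gel bottle on the desk is disturbed (moved more than 20 mm) (distance of sanitizer from where it was at the start of the episode above 0.02 m).
It fails at once if the stapler on the desk is disturbed (moved more than 20 mm) (distance of stapler from where it was at the start of the episode above 0.02 m).
It fails at once if the mouse on the desk is disturbed (moved more than 20 mm) (distance of mouse from where it was at the start of the episode above 0.02 m).
It also fails if it takes over 38 s, if anything falls off the work surface, if the arm or the gripper's body presses on something with over 40 N, if the wrist force passes 120 N, or if a joint passes its speed limit or range.

## Robot

A 6-joint arm with a two-finger parallel gripper is mounted at the origin on the work surface. World frame = base frame: x ahead of the robot, y to its left, z up, the work surface at z = 0. Lengths are in m, angles in degrees, forces in N, time in s.
With the tool pointing down it reaches from about 0.4 to 0.825 m from the base axis. Payload 7 kg.
Tool frame: the origin (TCP) lies between the finger pads; the fingertips stand 17 mm ahead of it and the grasp point (between the pads) lies 2 mm behind it; x points along the fingers, y is the direction in which the jaws open and shut, and the axes are right-handed (so a half turn about x gives the same grasp; the last joint's range is limited). The gripper opens to 88 mm and grips with 3 to 60 N. Pads are 19 mm wide; open, the fingers measure 130 mm over their backs; the gripper's body (78 mm by 193 mm) begins 47 mm behind the grasp point.
Start: joints at [-59.754, 20.546, 0.682, 0, -70.136, -16.507], TCP at [0.16, -0.656, 0.244] pointing down, gripper open.
Joint ranges: [-176.03, 176.03], [-82.01, 121.73], [-58.28, 71.71], [-173.87, 95.51], [-174.79, -0.11], [-173.66, 173.66]. Speed limits (degrees/s): [136.94, 136.94, 172.46, 180, 180, 180].

## Interface

Orientations are given as [roll, pitch, yaw] about the fixed x, y, z axes, in that order (R = Rz(yaw) Ry(pitch) Rx(roll)).
In Python, from plant import r gives the robot as it stands.
- The arm moves only by the shell command python3 -m jog 'ROWS' [FORCE]. ROWS is a JSON object of lists of equal length, an entry for each row: "fingers": the opening, from 0 (shut) to 1 (fully open); "dp": the shift along the tool's x, y, z in mm, a list of three; "twist": the turn about the tool's x in degrees. In form: {"fingers": [fingers, ...], "dp": [[dx, dy, dz], ...], "twist": [twist, ...]}. A call has exactly 5 rows; each row is the pose to reach, as a shift and turn from the pose measured when the call began, along the tool's axes at that moment; what a row does not reach only later rows make up. A row lasts 1/10 s, in which the tool goes at most 50 mm and 8.59 degrees, less where a joint would pass 70% of its speed; a pose out of reach is approached as far as the arm can. A call with a gripper value outside its range is refused whole. The fingers move at their own pace and stop on an object; FORCE is the grip in N (left out, the last holds). Time passes only in rows, so rows that repeat a pose let the fingers close, or fill a call up. It gives the time, the measured TCP pose, the force and the opening at its end, in the units of the state.
- r.get_state(): the state, without advancing time (a new reading comes with each control period).
- r.capture(name): name is "scene" or "top" or "wrist"; returns a dict with "frame" (400x640x3 uint8, red, green, blue), "intrinsics" (3x3 intrinsics, pixels), "pose" (4x4, takes a point from camera to world coordinates). Camera axes: x right, y down, z forward; pixel columns grow to the right and rows downward; lengths in m; the calibration is good to about 2 mm. A picture is of the moment at which its call begins. There is no depth.
- r.close_job(): hands the job in, once; it reports no verdict.
The state is a dict: "time_s": time; "joints": joint angles; "qd": joint speeds; "joint_torque": joint torques, N m; "tcp_pos": TCP position; "eef_rot": TCP orientation; "contact_force": force on the tool from outside, world axes, zero at the start; "moment": the same for the moment, N m; "gripper_width": finger opening in m.
Only numpy, scipy, OpenCV 4.12 (cv2) and the standard library are available. Lean on these libraries where they do the work, as an engineer would, in place of code of your own. Each camera call takes 0.05 s, during which the arm holds its last target. There are 200 camera calls.

## Working session

There is one attempt and no reset: what is moved stays moved. The work goes in short steps, Python scripts to look and compute and a shell command to move; the robot and the scene stay as the last step left them, time stands still between calls to the robot, and variables do not carry over. Pictures are saved under pics/ and viewed, on a budget of 10 in all, crops included, one or two more only if the job needs it, and the job is handed in when it is done.

```bash
ls; mkdir -p pics; python3 - <<'E'
from plant import r
import cv2,numpy as np
s=r.get_state();print({k:np.round(v,3).tolist() for k,v in s.items()})
ims=[]
for n in("scene","top","wrist"):
    c=r.capture(n);np.savez("pics/%s0.npz"%n,**c);ims.append(c["frame"])
    print(n,np.round(c["intrinsics"],1).tolist(),np.round(c["pose"],3).tolist())
    cv2.imwrite("pics/%s0.png"%n,c["frame"][:,:,::-1])
E
```

```text
pics
{'time_s': 0.0, 'joints': [-59.755, 20.591, 0.633, -0.02, -70.136, -16.507], 'qd': [-0.035, -0.008, 0.101, 0.024, -0.012, -0.103], 'joint_torque': [0.001, -58.272, 29.306, 6.998, 0.007, -0.0], 'tcp_pos': [0.16, -0.655, 0.243], 'eef_rot': [94.901, 89.905, 108.632], 'contact_force': [0.192, -1.193, 0.164], 'moment': [-0.036, -0.038, 0.047], 'gripper_width': 0.088}
scene [[385.4, 0.0, 323.1], [0.0, 385.4, 195.3], [0.0, 0.0, 1.0]] [[0.785, 0.502, -0.363, 0.965], [0.62, -0.651, 0.438, -0.549], [-0.016, -0.569, -0.822, 0.927], [0.0, 0.0, 0.0, 1.0]]
top [[403.9, 0.0, 321.6], [0.0, 403.9, 199.1], [0.0, 0.0, 1.0]] [[0.021, -0.992, 0.122, 0.471], [-1.0, -0.021, 0.007, -0.104], [-0.004, -0.122, -0.993, 1.041], [0.0, 0.0, 0.0, 1.0]]
wrist [[283.8, 0.0, 324.1], [0.0, 283.8, 197.8], [0.0, 0.0, 1.0]] [[-0.238, 0.935, 0.263, 0.089], [0.971, 0.229, 0.066, -0.672], [0.001, 0.271, -0.963, 0.384], [0.0, 0.0, 0.0, 1.0]]
```

View pics/top0.png

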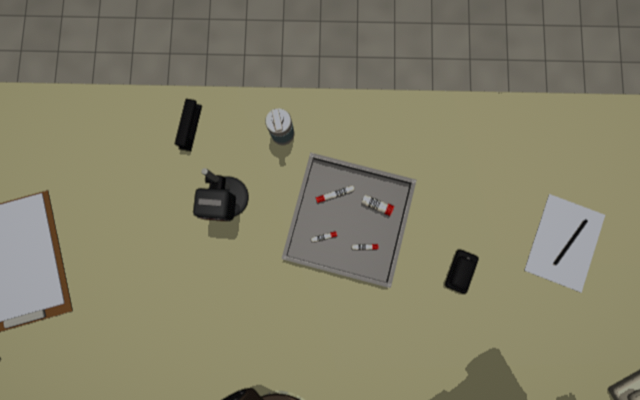

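View pics/scene0.png

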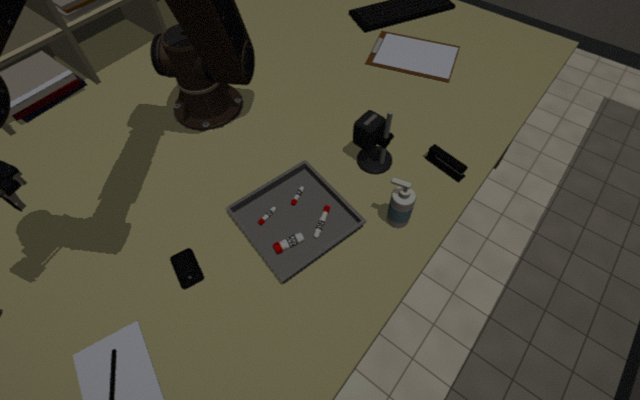

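Top view: the long tube has its cap near (320,198) and its bottom near (354,189). The reader head is at (213,204), the bottle at (280,125), the stapler at (188,125) and the mouse at (462,271). In the scene view the reader is at (373,135), seen from behind. Next I triangulate the cap and enlarge the reader.

```bash
cat > h.py <<'E'
import numpy as np,cv2
def load(n): return dict(np.load("pics/%s.npz"%n))
def ray(c,uv):
    K,P=c["intrinsics"],c["pose"]; d=P[:3,:3]@np.linalg.solve(K,[uv[0],uv[1],1]); return P[:3,3],d/np.linalg.norm(d)
def onz(c,uv,z):
    o,d=ray(c,uv); return o+d*(z-o[2])/d[2]
def tri(*obs):
    A=np.zeros((3,3));b=np.zeros(3);R=[ray(c,uv) for c,uv in obs]
    for o,d in R:
        M=np.eye(3)-np.outer(d,d);A+=M;b+=M@o
    p=np.linalg.solve(A,b); return p,[round(1e3*float(np.linalg.norm(np.cross(p-o,d))),1) for o,d in R]
def proj(c,p):
    q=np.linalg.inv(c["pose"])@np.r_[p,1]; u=c["intrinsics"]@q[:3]; return u[:2]/u[2]
def reds(c,amin=8):
    f=c["frame"].astype(int); m=((f[...,0]>70)&(f[...,0]>2*f[...,1])&(f[...,0]>2*f[...,2])).astype(np.uint8)
    n,l,s,ce=cv2.connectedComponentsWithStats(m); return [(ce[i].round(1),int(s[i,4])) for i in range(1,n) if s[i,4]>=amin]
E
python3 - <<'E'
from h import *
T,S=load("top0"),load("scene0")
print("top",reds(T));print("scene",reds(S))
for u in [(303,195)]: pass
for n,c in(("top",T),("scene",S)):
    for q,a in reds(c): print(n,q,a,onz(c,q,.0127).round(3))
print("foot",onz(T,(232,196),.014).round(3),"bottle",onz(T,(280,122),.16).round(3))
def crop(c,x,y,w,h,k): return cv2.resize(c["frame"][y:y+h,x:x+w,::-1],None,fx=k,fy=k,interpolation=cv2.INTER_CUBIC)
a=crop(T,180,155,80,75,5);b=crop(S,335,100,80,75,5)
im=cv2.convertScaleAbs(np.hstack([a,b]),alpha=2.2);cv2.imwrite("pics/reader.png",im)
E
```

```text
top [(array([319.9, 198.7]), 48), (array([389.2, 209.2]), 65), (array([333.4, 233.9]), 27), (array([374.9, 246.3]), 28)]
scene [(array([293.7, 201.1]), 22), (array([326.3, 207.8]), 32), (array([260.9, 220.8]), 26), (array([277.4, 247. ]), 65)]
top [319.9 198.7] 48 [ 0.598 -0.093  0.013]
top [389.2 209.2] 65 [ 0.575 -0.27   0.013]
top [333.4 233.9] 27 [ 0.509 -0.129  0.013]
top [374.9 246.3] 28 [ 0.48  -0.234  0.013]
scene [293.7 201.1] 22 [ 0.507 -0.129  0.013]
scene [326.3 207.8] 32 [ 0.595 -0.09   0.013]
scene [260.9 220.8] 26 [ 0.478 -0.234  0.013]
scene [277.4 247. ] 65 [ 0.568 -0.266  0.013]
foot [0.6   0.133 0.014] bottle [ 0.752 -0.001  0.16 ]
```

View pics/reader.png

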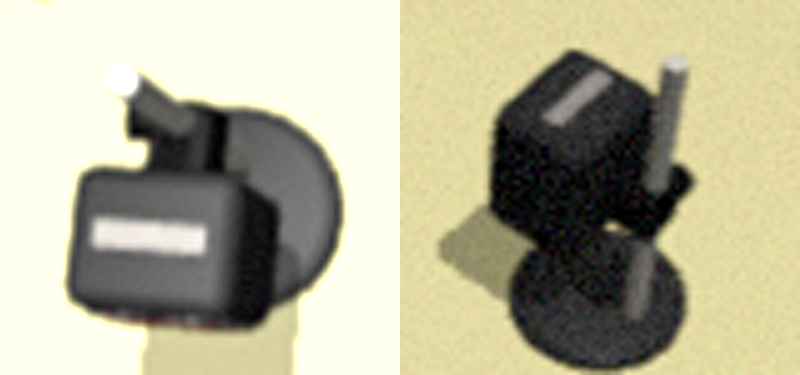

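The crop shows the white strip on the head's top, running from about (198.4,201.6) to (221.4,202.4) in the top view. A sliver of the red front is visible below it, so the head faces roughly −x. I triangulate the strip and then move so the wrist camera sees the tube.

```bash
python3 - <<'E'
from h import *
from plant import r
from scipy.spatial.transform import Rotation as R
T,S=load("top0"),load("scene0")
for c,n,ex in((T,"top",(185,195,45,15)),(S,"scene",(355,105,30,25))):
    x,y,w,h=ex; g=cv2.cvtColor(c["frame"],cv2.COLOR_RGB2GRAY)[y:y+h,x:x+w]
    m=(g>75).astype(np.uint8); k,l,s,ce=cv2.connectedComponentsWithStats(m)
    for i in range(1,k):
        if s[i,4]>10: print(n,(s[i]+[x,y,0,0,0]).tolist(),ce[i]+[x,y],cv2.minAreaRect((np.argwhere(l==i)[:,::-1]+[x,y]).astype(np.float32)))
a=tri((T,(198.4,201.6)),(S,(376.6,115)));b=tri((T,(221.4,202.4)),(S,(365,123.6)));print(a,b)
d=b[0]-a[0];print("len",np.linalg.norm(d),"yaw of window x",np.degrees(np.arctan2(d[1],d[0]))+90)
p1=tri((T,(319.9,198.7)),(S,(326.3,207.8)));print("cap",p1)
for q in [(353.5,189)]: 
    e=onz(T,q,.0127);print("bottom end",e,"cap dir deg",np.degrees(np.arctan2(*(p1[0]-e)[[1,0]])))
s=r.get_state();M=R.from_euler("xyz",s["eef_rot"],degrees=True).as_matrix();print(M.round(3))
W=load("wrist0");print("cam in tool",(M.T@(W["pose"][:3,3]-s["tcp_pos"])).round(3),(M.T@W["pose"][:3,:3]).round(2).tolist())
print("shift to above cap, tool mm",(1e3*M.T@(np.r_[p1[0][:2],.243]-s["tcp_pos"])).round())
E
```

```text
top [185, 195, 10, 15, 142] [189.24647887 201.8028169 ] ((189.5, 202.0), (14.0, 9.0), 90.0)
top [198, 199, 23, 7, 132] [209.49242424 201.89393939] ((209.1414031982422, 201.803466796875), (22.17314338684082, 5.8962297439575195), 4.763641834259033)
scene [355, 105, 30, 16, 279] [368.55555556 109.69892473] ((369.5, 112.5), (15.0, 29.0), 90.0)
(array([0.56964758, 0.17612647, 0.15095059]), [0.7, 0.7]) (array([0.56740596, 0.12221898, 0.15853479]), [0.3, 0.3])
len 0.05448451746459334 yaw of window x -2.381141498360634
cap (array([ 0.59741741, -0.09280748,  0.01938828]), [0.2, 0.2])
bottom end [ 0.62535725 -0.17840109  0.0127    ] cap dir deg 108.07794485610603
[[-0.    -0.237  0.971]
 [ 0.001  0.971  0.237]
 [-1.     0.001 -0.   ]]
cam in tool [-0.141  0.001 -0.073] [[0.0, -0.27, 0.96], [1.0, 0.0, 0.0], [-0.0, 0.96, 0.27]]
shift to above cap, tool mm [  0. 443. 558.]
```

Head top z is about 0.155, so window z should be near 0.11 and its yaw about −3°. I move the wrist camera to where it sees both tube and window.

```bash
python3 -m jog '{"fingers":[1,1,0.7,0.6,0.5],"dp":[[0,38,31],[0,77,63],[0,115,95],[0,154,126],[0,190,156]],"twist":[0,0,0,0,0]}' 20
python3 -m jog '{"fingers":[0.5,0.5,0.5,0.5,0.5],"dp":[[0,38,31],[0,77,63],[0,115,95],[0,154,126],[0,190,156]],"twist":[0,0,0,0,0]}'
```

```text
time_s: 0.65
tcp_pos: [0.2669, -0.4318, 0.2429]
eef_rot: [93.2, 89.9, 106.9]
contact_force: [1.0, -0.2, 0.8]
gripper_width: 0.0689
time_s: 1.15
tcp_pos: [0.3736, -0.2082, 0.2434]
eef_rot: [63.8, 89.9, 77.5]
contact_force: [1.6, -1.2, 0.4]
gripper_width: 0.0441
```

```bash
python3 -m jog '{"fingers":[0.5,0.5,0.5,0.5,0.5],"dp":[[0,38,31],[0,77,63],[0,115,95],[0,135,112],[0,135,112]],"twist":[0,0,0,0,0]}'
python3 - <<'E'
from h import *
from plant import r
c=r.capture("wrist");np.savez("pics/w1.npz",**c);cv2.imwrite("pics/w1.png",cv2.convertScaleAbs(c["frame"][:,:,::-1],alpha=1.6))
print(c["pose"][:3,3].round(3),reds(c))
E
```

```text
time_s: 1.65
tcp_pos: [0.4517, -0.0477, 0.2435]
eef_rot: [60.1, 89.9, 74.1]
contact_force: [-0.6, -0.8, -0.8]
gripper_width: 0.0444
[ 0.38  -0.065  0.385] [(array([179.3, 160.4]), 92), (array([255.3, 199.5]), 105), (array([144.1, 221.2]), 264)]
```

View pics/w1.png

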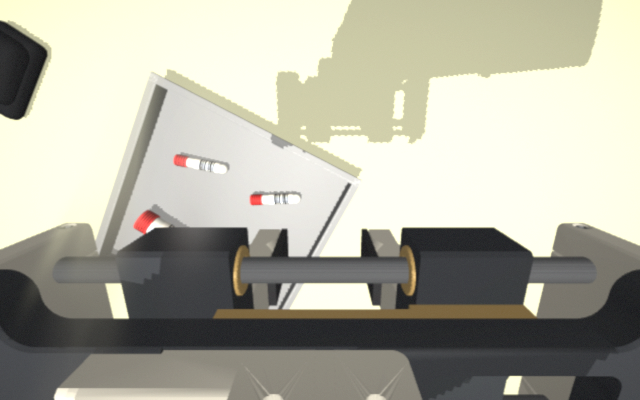

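The picture shows the short samples' caps at (179,160) and (255,200). The hand hides everything below row ~225, so the usable view is to the sides. I turn −90° so the window falls in the left half of the picture.

```bash
python3 -m jog '{"fingers":[0.5,0.5,0.5,0.5,0.5],"dp":[[0,45,-3],[0,90,-6],[0,135,-9],[0,180,-12],[0,225,-15]],"twist":[-8.5,-17,-25.5,-34,-42.5]}'
python3 - <<'E'
from plant import r
import numpy as np
from scipy.spatial.transform import Rotation as R
s=r.get_state();M=R.from_euler("xyz",s["eef_rot"],degrees=True).as_matrix()
print(np.degrees(np.arctan2(M[1,2],M[0,2])),(1e3*M.T@(np.r_[.37,.21,.243]-s["tcp_pos"])).round(),s["joints"])
E
```

```text
time_s: 2.2
tcp_pos: [0.3812, 0.1662, 0.2439]
eef_rot: [31.4, 89.9, 88.1]
contact_force: [1.4, 0.2, -0.2]
gripper_width: 0.044
56.66884792886014 [ 1. 33. 30.] [ 5.09550047e+01 -5.03271502e+00 -2.96279121e+01 -7.28648797e-02
 -6.53173631e+01 -8.42557328e+01]
```

```bash
python3 -m jog '{"fingers":[0.5,0.5,0.5,0.5,0.5],"dp":[[0,15,15],[0,33,30],[0,33,30],[0,33,30],[0,33,30]],"twist":[-8.5,-17,-25.5,-34,-36]}'
python3 - <<'E'
from h import *
from plant import r
c=r.capture("wrist");np.savez("pics/w2.npz",**c);cv2.imwrite("pics/w2.png",cv2.convertScaleAbs(c["frame"][:,:,::-1],alpha=1.8))
print(c["pose"][:3,3].round(3))
E
```

```text
time_s: 2.7
tcp_pos: [0.37, 0.2086, 0.2438]
eef_rot: [3.6, 89.9, 96.6]
contact_force: [-1.6, 0.6, 0.2]
gripper_width: 0.0438
[0.374 0.136 0.385]
```

View pics/w2.png

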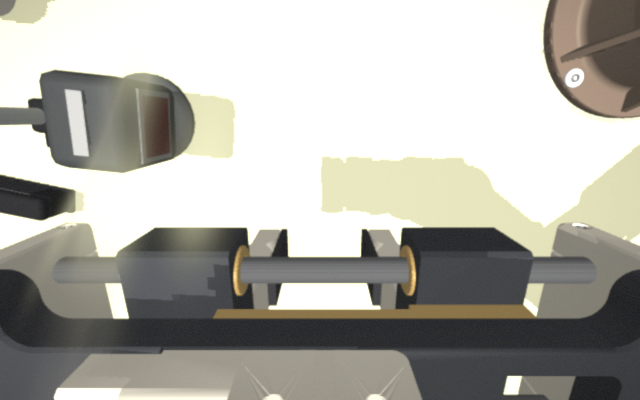

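The window shows at columns 140–175, rows 92–162, as a dark red quad with a light frame line on its left. I take a second view from a shifted, lower place for stereo.

```bash
python3 -m jog '{"fingers":[0.5,0.5,0.5,0.5,0.5],"dp":[[25,0,20],[50,0,40],[60,0,60],[60,0,60],[60,0,60]],"twist":[0,0,0,0,0]}'
python3 - <<'E'
from h import *
from plant import r
c=r.capture("wrist");np.savez("pics/w3.npz",**c)
a=load("w2");o=[]
print(c["pose"][:3,3].round(3))
for k,f,(x,y) in((2,a["frame"],(120,80)),(3,c["frame"],(90,20))):
    f=f.astype(int);m=((f[...,0]>1.35*f[...,1])&(f[...,0]<70)&(f[...,0]>8)).astype(np.uint8);m[:,260:]=0;m[220:]=0
    m=cv2.morphologyEx(m,cv2.MORPH_CLOSE,np.ones((5,5)))
    n,l,s,ce=cv2.connectedComponentsWithStats(m);i=1+s[1:,4].argmax()
    h=cv2.convexHull(np.argwhere(l==i)[:,::-1].astype(np.float32)); q=cv2.approxPolyN(h,4)
    print(k,s[i],ce[i],q.reshape(-1,2).tolist())
    o.append(cv2.resize(f[y:y+95,x:x+80,::-1].astype(np.uint8),None,fx=5,fy=5,interpolation=cv2.INTER_CUBIC))
cv2.imwrite("pics/win.png",cv2.convertScaleAbs(np.hstack(o),alpha=2.2))
E
```

```text
time_s: 3.25
tcp_pos: [0.3672, 0.2686, 0.1841]
eef_rot: [18.1, 89.9, 111.0]
contact_force: [-0.3, -0.3, 0.0]
gripper_width: 0.0436
[0.371 0.196 0.326]
2 [159 104   9  48 271] [163.96309963 129.17343173] [[167.0, 152.8000030517578], [157.07339477539062, 146.8440399169922], [162.60000610351562, 110.0], [167.0, 99.00001525878906]]
3 [  65    0   50   82 3384] [90.56767139 37.68380615] [[74.01852416992188, 77.00264739990234], [64.21817779541016, 0.0], [110.84615325927734, 0.0], [117.24443817138672, 83.17777252197266]]
```

View pics/win.png

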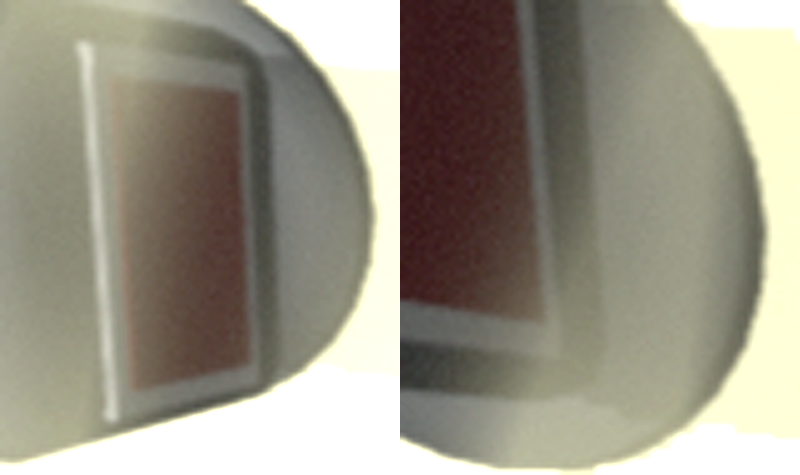

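The second view cuts off the far half of the window, with its lower corners near (74,77) and (118,84). One more shot, 50 mm back, gets it whole.

```bash
python3 -m jog '{"fingers":[0.5,0.5,0.5,0.5,0.5],"dp":[[0,0,-20],[0,0,-40],[0,0,-50],[0,0,-50],[0,0,-50]],"twist":[0,0,0,0,0]}'
python3 - <<'E'
from h import *
from plant import r
c=r.capture("wrist");np.savez("pics/w4.npz",**c)
f=c["frame"].astype(int);print(c["pose"][:3,3].round(3))
m=((f[...,0]>1.35*f[...,1])&(f[...,0]<90)&(f[...,0]>8)).astype(np.uint8);m[:,260:]=0;m[220:]=0
m=cv2.morphologyEx(m,cv2.MORPH_CLOSE,np.ones((5,5)))
n,l,s,ce=cv2.connectedComponentsWithStats(m);i=1+s[1:,4].argmax()
q=cv2.approxPolyN(cv2.convexHull(np.argwhere(l==i)[:,::-1].astype(np.float32)),4)
print(s[i],ce[i],q.reshape(-1,2).tolist())
cv2.imwrite("pics/win4.png",cv2.convertScaleAbs(cv2.resize(c["frame"][20:160,40:180,::-1],None,fx=4,fy=4,interpolation=cv2.INTER_CUBIC),alpha=2.2))
E
```

```text
time_s: 3.8
tcp_pos: [0.3701, 0.2183, 0.1848]
eef_rot: [-20.2, 89.8, 72.6]
contact_force: [-0.6, -0.2, 0.3]
gripper_width: 0.0441
[0.374 0.145 0.326]
[ 84  73  21  68 824] [93.85072816 98.10436893] [[91.55223846435547, 141.41790771484375], [82.87096405029297, 71.96774291992188], [102.90697479248047, 76.97674560546875], [104.91764831542969, 99.0941162109375]]
```

View pics/win4.png

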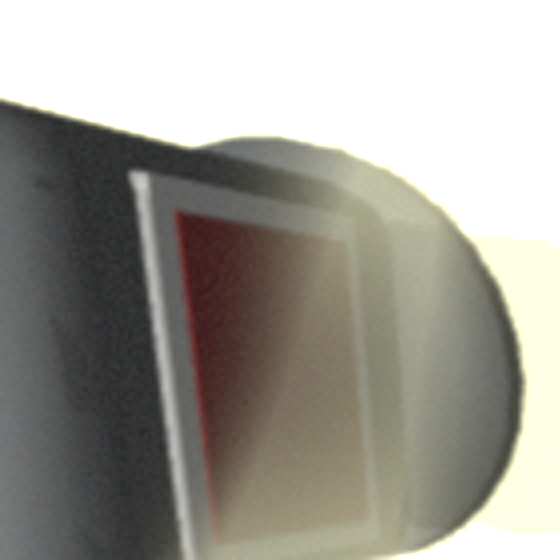

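Corners in this crop are UL(177,211), UR(347,240), LR(370,520) and LL(217,541). In w2's crop they are (110,76), (240,92), (250,366) and (135,390). I triangulate them.

```bash
python3 - <<'E'
from h import *
from plant import r
from scipy.spatial.transform import Rotation as R
A,B=load("w2"),load("w4")
pa=(np.array([(110,76),(240,92),(250,366),(135,390)])+.5)/5-.5+[120,80]
pb=(np.array([(177,211),(347,240),(370,520),(217,541)])+.5)/4-.5+[40,20]
P=[]
for u,v in zip(pa,pb):
    p,e=tri((A,u),(B,v));P.append(p);print(p.round(4),e)
P=np.array(P);print("mid",P.mean(0).round(4));yv=(P[2]+P[3]-P[0]-P[1])/2;zv=(P[0]+P[3]-P[1]-P[2])/2
print("w,h",np.linalg.norm(yv),np.linalg.norm(zv),"yaw x",np.degrees(np.arctan2(yv[1],yv[0]))-90, zv)
X=np.array([(0,-27,20),(0,-27,-20),(0,27,-20),(0,27,20)])/1e3
for c,q in((A,pa),(B,pb)):   # check: PnP with stated size
    ok,rv,t=cv2.solvePnP(X,q,c["intrinsics"],None,flags=cv2.SOLVEPNP_IPPE) if 0 else cv2.solvePnP(X,q,c["intrinsics"],None,flags=cv2.SOLVEPNP_SQPNP)
    M=c["pose"][:3,:3]@cv2.Rodrigues(rv)[0];print("pnp",(c["pose"][:3,:3]@t[:,0]+c["pose"][:3,3]).round(4),np.degrees(np.arctan2(M[1,1],M[0,1]))-90,M[:,2].round(2))
s=r.get_state();M=R.from_euler("xyz",s["eef_rot"],degrees=True).as_matrix()
print(np.degrees(np.arctan2(M[1,2],M[0,2])))
d=np.array([np.cos(np.radians(108)),np.sin(np.radians(108))]);g=np.array([.597,-.093])+d*.05
print("view pt",g,(1e3*M.T@(np.r_[g,.2]-s["tcp_pos"])).round())
E
```

```text
[0.5312 0.1255 0.1263] [0.1, 0.1]
[0.5283 0.1255 0.0894] [0.3, 0.3]
[0.5338 0.1801 0.0853] [0.2, 0.2]
[0.5312 0.1788 0.1296] [0.3, 0.3]
mid [0.5311 0.1525 0.1076]
w,h 0.054051919412606876 0.040607392221022366 yaw x -2.9351538577434724 [ 0.00012446 -0.00066003  0.04060184]
pnp [0.5309 0.1526 0.1081] -2.6126996484345284 [ 0.01 -0.01  1.  ]
pnp [0.5313 0.1522 0.1073] -2.834583665866049 [ 0.02 -0.    1.  ]
92.82645267909488
view pt [ 0.58154915 -0.04544717] [ -16. -198. -274.]
```

Window middle is (0.531, 0.1525, 0.108) with yaw −2.9°, and the two PnP checks agree. Now to the tube.

```bash
python3 -m jog '{"fingers":[0.5,0.5,0.5,0.5,0.5],"dp":[[-10,-10,-40],[-16,-25,-80],[-16,-45,-120],[-16,-70,-160],[-16,-95,-200]],"twist":[-3,-6,-9,-12,-15]}'
python3 -m jog '{"fingers":[0.5,0.5,0.5,0.5,0.5],"dp":[[0,-40,-20],[0,-80,-40],[0,-110,-48],[0,-110,-48],[0,-110,-48]],"twist":[0,0,0,0,0]}'
python3 - <<'E'
from h import *
from plant import r
c=r.capture("wrist");np.savez("pics/w5.npz",**c);cv2.imwrite("pics/w5.png",cv2.convertScaleAbs(c["frame"][:,:,::-1],alpha=1.5))
print(c["pose"][:3,3].round(3),reds(c))
E
```

```text
time_s: 4.35
tcp_pos: [0.476, 0.0224, 0.2007]
eef_rot: [-50.2, 89.8, 57.8]
contact_force: [1.2, 1.8, 0.0]
gripper_width: 0.0439
time_s: 4.85
tcp_pos: [0.5958, 0.0108, 0.1997]
eef_rot: [-14.9, 89.9, 93.1]
contact_force: [-1.5, 0.1, -0.2]
gripper_width: 0.0438
[ 0.618 -0.058  0.341] [(array([441.9,  85.9]), 202), (array([352.9,  92.4]), 316)]
```

View pics/w5.png

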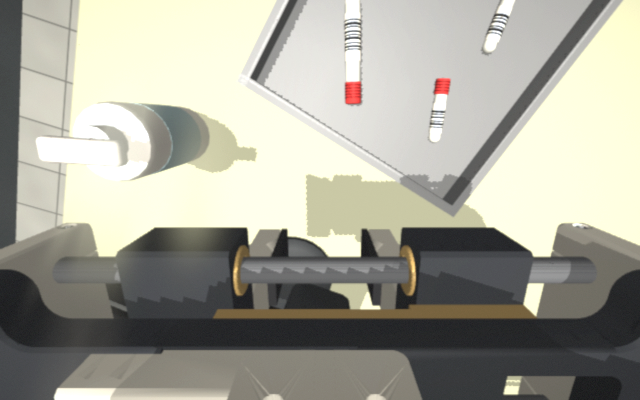

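The long tube's cap is at (353,92), its axis almost upright in the picture and running off the top edge. I move 60 mm back and lower for a second view with more of the tube.

```bash
python3 -m jog '{"fingers":[0.5,0.5,0.5,0.5,0.5],"dp":[[15,0,-30],[30,0,-60],[40,0,-70],[40,0,-70],[40,0,-70]],"twist":[0,0,0,0,0]}'
python3 - <<'E'
from h import *
from plant import r
from scipy.spatial.transform import Rotation as R
c=r.capture("wrist");np.savez("pics/w6.npz",**c);cv2.imwrite("pics/w6.png",c["frame"][:,:,::-1])
W=load("w5");print(c["pose"][:3,3].round(3))
def cap(c):
    f=c["frame"].astype(int);m=((f[...,0]>60)&(f[...,0]>2*f[...,1])&(f[...,0]>2*f[...,2])).astype(np.uint8);m[222:]=0
    n,l,s,ce=cv2.connectedComponentsWithStats(m);best=min((i for i in range(1,n) if s[i,4]>60),key=lambda i:abs(ce[i][0]-345))
    return ce[best],cv2.minAreaRect(np.argwhere(l==best)[:,::-1].astype(np.float32)),s[best].tolist()
a,b=cap(W),cap(c);print(a,b)
p,e=tri((W,a[0]),(c,b[0]));print("cap",p.round(4),e)
# white body centreline in the new view
f=c["frame"].astype(int);g=f.min(2);x0,y0=b[0];rows=[]
for y in range(2,int(y0)-16,4):
    row=g[y,int(x0)-45:int(x0)+45]; t=(row.max()+np.median(row))/2; w=np.where(row>t)[0]
    if 8<w.ptp() <40 if hasattr(w,'ptp') else 8<np.ptp(w)<40: rows.append((y,w.mean()+int(x0)-45,np.ptp(w)))
print(np.round(rows,1).tolist())
s=r.get_state();M=R.from_euler("xyz",s["eef_rot"],degrees=True).as_matrix();print(s["tcp_pos"],np.degrees(np.arctan2(M[1,2],M[0,2])))
E
```

```text
time_s: 5.4
tcp_pos: [0.6164, -0.0551, 0.1604]
eef_rot: [-28.8, 89.8, 79.2]
contact_force: [0.3, 0.1, 0.1]
gripper_width: 0.0438
[ 0.639 -0.124  0.302]
(array([352.85126582,  92.40189873]), ((353.0, 92.5), (21.0, 14.0), 90.0), [346, 82, 15, 22, 316]) (array([353.67484663, 162.37423313]), ((354.0, 162.5), (16.0, 21.0), 0.0), [346, 152, 17, 22, 326])
cap [ 0.5971 -0.092   0.0178] [0.2, 0.2]
[[10.0, 322.5, 35.0], [14.0, 327.1, 36.0], [38.0, 392.5, 9.0], [54.0, 327.3, 29.0], [58.0, 320.2, 21.0], [66.0, 353.5, 9.0], [70.0, 353.5, 11.0], [74.0, 353.5, 11.0], [78.0, 353.5, 11.0], [82.0, 353.5, 13.0], [86.0, 353.5, 13.0], [94.0, 325.0, 34.0], [98.0, 354.0, 12.0], [110.0, 354.0, 12.0], [114.0, 353.5, 11.0], [122.0, 353.5, 13.0], [126.0, 353.5, 13.0], [130.0, 353.0, 12.0], [134.0, 353.0, 10.0], [138.0, 353.0, 10.0], [142.0, 353.0, 10.0]]
[ 0.61670893 -0.05480713  0.16082568] 108.05461385336206
```

View pics/w6.png

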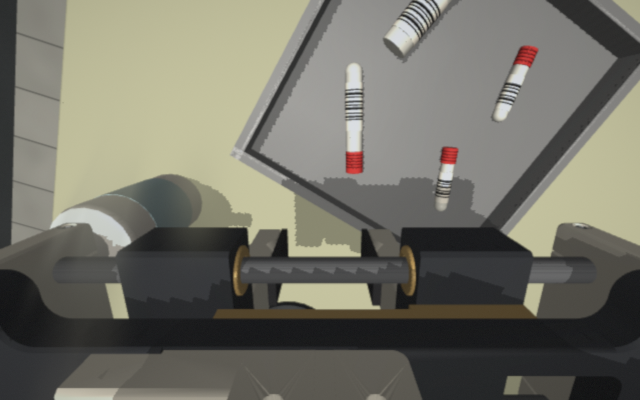

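```bash
python3 - <<'E'
from h import *
from plant import r
from scipy.spatial.transform import Rotation as R
W,c=load("w5"),load("w6")
for n,k,u in(("w5",W,(352.85,92.4)),("w6",c,(353.7,162.4))): print(n,onz(k,u,.015).round(4))
e0,e1=onz(c,(353.6,63.5),.0127),onz(c,(353.8,174),.0127);v=e1-e0
print("len",np.linalg.norm(v),"yaw",np.degrees(np.arctan2(v[1],v[0])),"cap mid",(e1-v/np.linalg.norm(v)*.011).round(4))
s=r.get_state();M=R.from_euler("xyz",s["eef_rot"],degrees=True).as_matrix()
g=np.array([.5972,-.0925,.0245]);print((1e3*M.T@(g-s["tcp_pos"])).round(1))
# pot and short clearance
E
```

```text
w5 [ 0.5967 -0.0924  0.015 ]
w6 [ 0.5968 -0.0916  0.015 ]
len 0.10476497253306026 yaw 109.82199237909775 cap mid [ 0.596  -0.0904  0.0127]
[136.2  30.5 -30.1]
```

```bash
python3 -m jog '{"fingers":[0.5,0.5,0.5,0.5,0.5],"dp":[[10,20,-20],[30,31,-29],[60,31,-29],[80,31,-29],[80,31,-29]],"twist":[-1,-1,-1,-1,-1]}'
python3 - <<'E'
from h import *
from plant import r
from scipy.spatial.transform import Rotation as R
s=r.get_state();M=R.from_euler("xyz",s["eef_rot"],degrees=True).as_matrix()
g=np.array([.5965,-.0915,.0245]);print((1e3*M.T@(g-s["tcp_pos"])).round(1),np.degrees(np.arctan2(M[1,2],M[0,2])),s["joints"][5])
E
```

```text
time_s: 5.95
tcp_pos: [0.5947, -0.0911, 0.079]
eef_rot: [19.9, 89.8, 129.0]
contact_force: [-0.8, 0.9, -0.0]
gripper_width: 0.0439
[54.5 -1.6 -1.2] 109.08546394340163 9.463428486093546
```

```bash
python3 -m jog '{"fingers":[0.5,0.5,0.5,0.5,0.5],"dp":[[15,-1,-1],[30,-1,-1],[45,-1,-1],[54,-1,-1],[54,-1,-1]],"twist":[0,0,0,0,0]}' && python3 -m jog '{"fingers":[0.3,0.2,0.1,0,0],"dp":[[0,0,0],[0,0,0],[0,0,0],[0,0,0],[0,0,0]],"twist":[0,0,0,0,0]}' 25
python3 -m jog '{"fingers":[0,0,0,0,0],"dp":[[0,0,0],[0,0,0],[-5,0,0],[-10,0,0],[-20,0,0]],"twist":[0,0,0,0,0]}'
```

```text
time_s: 6.45
tcp_pos: [0.5958, -0.091, 0.0251]
eef_rot: [25.7, 89.8, 134.9]
contact_force: [-0.7, -0.1, -0.2]
gripper_width: 0.044
time_s: 6.95
tcp_pos: [0.5961, -0.091, 0.0256]
eef_rot: [16.3, 89.8, 125.4]
contact_force: [-0.6, 1.5, 2.0]
gripper_width: 0.0166
time_s: 7.45
tcp_pos: [0.5957, -0.0911, 0.0456]
eef_rot: [31.4, 89.8, 140.6]
contact_force: [-0.5, -0.6, -0.2]
gripper_width: 0.0165
```

The jaws hold at 16.5 mm, which matches the cap. I lift and look.

```bash
python3 -m jog '{"fingers":[0,0,0,0,0],"dp":[[-20,0,0],[-45,0,0],[-70,0,0],[-95,0,0],[-95,0,0]],"twist":[0,0,0,0,0]}'
python3 - <<'E'
from h import *
from plant import r
ims=[]
for n in("wrist","scene","top"):
    c=r.capture(n);np.savez("pics/%s7.npz"%n,**c);ims.append(c["frame"])
a=cv2.resize(ims[0][60:260,240:440],(400,400));b=cv2.resize(ims[1][110:260,240:390],(400,400),interpolation=cv2.INTER_CUBIC)
cv2.imwrite("pics/l7.png",cv2.convertScaleAbs(np.hstack([a,b])[:,:,::-1],alpha=1.6))
E
```

```text
time_s: 7.95
tcp_pos: [0.5983, -0.0914, 0.1455]
eef_rot: [-76.8, 89.7, 32.3]
contact_force: [0.1, 0.4, 0.2]
gripper_width: 0.0165
```

View pics/l7.png

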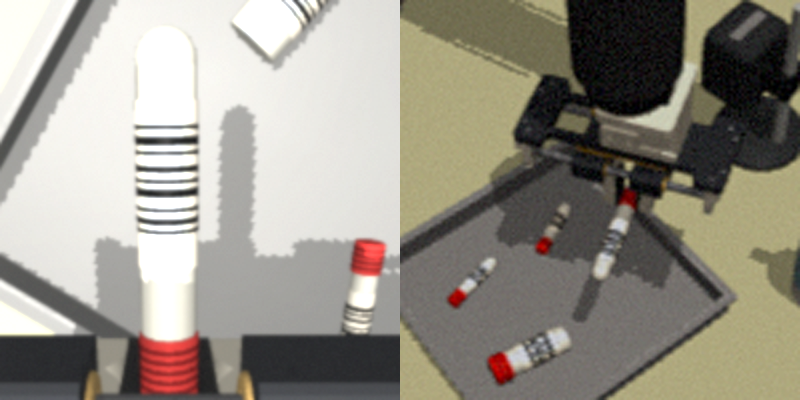

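Lifted level, with the label centre at wrist (323.5,150) and the other samples undisturbed. I triangulate label and tip in the tool frame and work out the final shift.

```bash
cat > fin.py <<'E'
from h import *
from plant import r
from scipy.spatial.transform import Rotation as R
win=np.array([.5311,.1525,.1076]);yw=np.radians(-2.9);Wm=R.from_euler("z",yw).as_matrix()
def tool():
    s=r.get_state();return np.array(s["tcp_pos"]),R.from_euler("xyz",s["eef_rot"],degrees=True).as_matrix(),s
E
python3 - <<'E'
from fin import *
A,B=load("wrist7"),load("scene7");t,M,s=tool()
for n,u,v in(("label",(323.3,149.5),(320.2,200)),("tip",(323.3,74),(315,213.9))):
    p,e=tri((A,u),(B,v));print(n,p.round(4),e,"tool",(1e3*M.T@(p-t)).round(1))
lt=np.array([.012,0,-.053])
print("tool yaw",np.degrees(np.arctan2(M[1,2],M[0,2])))
# desired tool rotation: tool z along window y
Z=Wm[:,1];X=np.array([0,0,-1.]);Y=np.cross(Z,X);G=np.c_[X,Y,Z]
tgt=win+Wm@[-.085,0,.004]-G@lt;print("tcp target",tgt.round(4))
pre=tgt+[-.03,0,.03]
print("to pre in tool mm",(1e3*M.T@(pre-t)).round(),"twist",np.degrees(np.arctan2(M[1,2],M[0,2]))-87.1)
E
```

```text
label [ 0.6181 -0.1438  0.1368] [1.0, 1.0] tool [  3.9  -3.9 -57. ]
tip [ 0.6304 -0.1796  0.1296] [0.8, 0.8] tool [ 11.   -3.9 -94.8]
tool yaw 109.1123511736092
tcp target [0.4489 0.2097 0.1236]
to pre in tool mm [-11.  69. 342.] twist 22.012351173609204
```

The tube's slope is uncertain from those rough pixels. A better way: its two silhouette edges define planes whose intersection is parallel to the axis, so I compute that from the wrist picture.

```bash
cat > ax.py <<'E'
from fin import *
def axis(c,segs,x0=323,hw=28,show=True):
    M=tool()[1];out=[];g=cv2.GaussianBlur(c["frame"],(3,3),0).min(2).astype(float)
    for seg in segs:
        L=[];Rr=[]
        for y in seg:
            row=g[y,x0-hw:x0+hw+1];d=np.gradient(row);h=hw
            def sub(i): a,b,e=abs(d[i-1]),abs(d[i]),abs(d[i+1]);return i+.5*(a-e)/(a-2*b+e-1e-9)
            i=1+d[1:h-5].argmax();j=h+5+d[h+5:-1].argmin()
            if row[h-3:h+4].min()>140: L.append((x0-hw+sub(i),y));Rr.append((x0-hw+sub(j),y))
        if len(L)<4: continue
        L,Rr=np.array(L),np.array(Rr)
        out.append((L,Rr))
    n=[]
    for k in(0,1):
        P=np.vstack([o[k] for o in out]);p=np.polyfit(P[:,1],P[:,0],1)
        for _ in range(3):
            e=abs(P[:,0]-np.polyval(p,P[:,1]));q=P[e<max(.5,2*np.median(e))];p=np.polyfit(q[:,1],q[:,0],1)
        K=np.linalg.inv(c["intrinsics"]);a,b=[c["pose"][:3,:3]@K@[np.polyval(p,y),y,1] for y in(70,220)]
        n.append(np.cross(a,b)/np.linalg.norm(np.cross(a,b)));print(len(q),p.round(4),np.std(q[:,0]-np.polyval(p,q[:,1])).round(2))
    v=np.cross(n[0],n[1]);v/=np.linalg.norm(v);v*=np.sign(v@M[:,2]);print("axis tool",(M.T@v).round(3),"pitch up toward cap",np.degrees(np.arcsin(v[2])).round(1),"yaw",np.degrees(np.arctan2(v[1],v[0])).round(1))
    return v
E
python3 - <<'E'
from ax import *
c=load("wrist7")
print("label");axis(c,[range(112,179)]);print("body");axis(c,[range(82,110),range(200,224)])
E
```

```text
label
30 [2.62000e-02 3.05699e+02] 0.21
25 [1.000000e-03 3.355829e+02] 0.19
axis tool [0.008 0.014 1.   ] pitch up toward cap -0.2 yaw 109.9
body
50 [1.630000e-02 3.078347e+02] 0.11
45 [2.900000e-03 3.352623e+02] 0.12
axis tool [-0.12   0.012  0.993] pitch up toward cap 7.1 yaw 109.8
```

```bash
python3 -m jog '{"fingers":[0,0,0,0,0],"dp":[[-5,25,20],[-11,50,45],[-11,75,72],[-11,100,100],[-11,107,111]],"twist":[3,6,9,12,15]}'
python3 - <<'E'
from ax import *
t,M,s=tool();a=np.degrees(np.arctan2(M[1,2],M[0,2]))
print((1e3*M.T@(np.array([.419,.21,.155])-t)).round(),a-86.4,s["gripper_width"],np.round(s["joints"]))
c=load("wrist7");axis(c,[range(99,109),range(200,222)]) if 1 else 0
E
```

```text
time_s: 8.6
tcp_pos: [0.4546, -0.0212, 0.1516]
eef_rot: [58.4, 89.7, 152.4]
contact_force: [-0.2, -0.2, 0.8]
gripper_width: 0.0166
[ -3.  19. 233.] 7.589430121660712 0.0165949163318984 [ 22.   5. -33.  -0. -52. -18.]
32 [1.700000e-02 3.076834e+02] 0.05
30 [2.100000e-03 3.354279e+02] 0.05
axis tool [-0.102  0.271  0.957] pitch up toward cap 6.1 yaw 109.8
```

```bash
python3 -m jog '{"fingers":[0,0,0,0,0],"dp":[[0,6,40],[-3,12,85],[-3,19,130],[-3,19,175],[-3,19,215]],"twist":[2,4,6,7.5,7.5]}'
python3 -m jog '{"fingers":[0,0,0,0,0],"dp":[[0,0,17],[0,0,17],[0,0,17],[0,0,17],[0,0,17]],"twist":[0,0,0,0,0]}'
python3 - <<'E'
from ax import *
F=[]
for n in("wrist","scene","top"):
    c=r.capture(n);np.savez("pics/%s8.npz"%n,**c);F.append(c)
A,B,T=F;t,M,s=tool();print(t.round(4),np.degrees(np.arctan2(M[1,2],M[0,2])))
lab=t+M@[.012,-.004,-.053];tip=t+M@[.012,-.004,-.093]
pb=proj(B,lab).astype(int);pt=proj(T,lab).astype(int);print(pb,pt)
for rg in ([range(112,179)],[range(99,109),range(200,222)]):
    axis(A,rg)
k=lambda f,p,w,s:cv2.resize(f[p[1]-w//2:p[1]+w//2,p[0]-w//2:p[0]+w//2],(s,s),interpolation=cv2.INTER_CUBIC)
cv2.imwrite("pics/l8.png",cv2.convertScaleAbs(np.hstack([k(A["frame"],(324,150),150,400),k(B["frame"],pb,80,400)])[:,:,::-1],alpha=1.5))
E
```

```text
time_s: 9.1
tcp_pos: [0.4197, 0.1935, 0.155]
eef_rot: [73.2, 89.6, 159.7]
contact_force: [1.5, 0.0, -0.2]
gripper_width: 0.0167
time_s: 9.6
tcp_pos: [0.4207, 0.2094, 0.1549]
eef_rot: [76.4, 89.6, 162.8]
contact_force: [0.0, -0.3, -0.3]
gripper_width: 0.0165
[0.4209 0.2098 0.1551] 86.41536042023606
[331  99] [204 268]
28 [3.250000e-02 3.049473e+02] 0.23
24 [-3.000000e-04  3.356887e+02] 0.17
axis tool [0.092 0.015 0.996] pitch up toward cap -5.1 yaw 87.3
32 [2.140000e-02 3.072632e+02] 0.1
30 [9.000000e-04 3.354717e+02] 0.06
axis tool [-0.037  0.011  0.999] pitch up toward cap 2.2 yaw 87.0
```

View pics/l8.png

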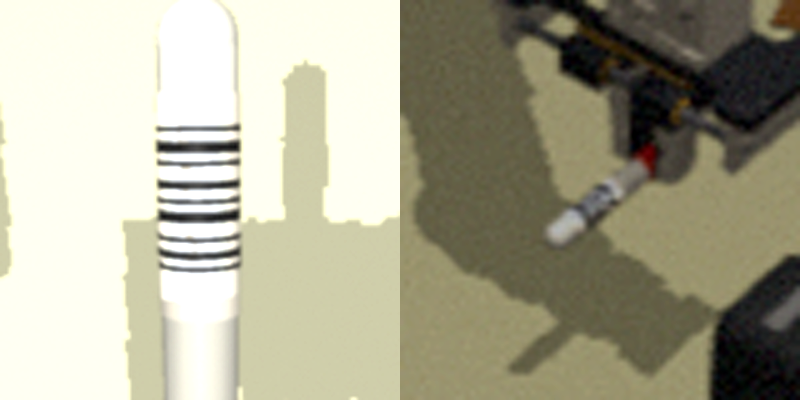

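```bash
python3 - <<'E'
from ax import *
A,B=load("wrist8"),load("scene8");t,M,s=tool()
f=B["frame"].astype(int)[59:139,291:371]
m=(f.min(2)>95).astype(np.uint8);n,l,st,ce=cv2.connectedComponentsWithStats(m)
for i in range(1,n):
    if st[i,4]>15: print(st[i],ce[i]+[291,59])
red=((f[...,0]>60)&(f[...,0]>1.8*f[...,1]));print("red",np.argwhere(red)[:,::-1].mean(0)+[291,59],red.sum())
for p in(-5,0,5,10):
    d=R.from_euler("y",0).as_matrix()@np.array([-np.sin(np.radians(p)),0,np.cos(np.radians(p))])
    c0=t+M@[.012,0,0]
    q=[proj(B,c0+M@(d*z)).round(1) for z in(-.093,-.053,-.005)];w=proj(A,c0+M@(d*-.053)).round(1)
    print(p,[x.tolist() for x in q],np.degrees(np.arctan2(*(q[2]-q[0])[::-1])).round(1),w)
p,e=tri((A,(323.8,149.2)),(B,(331,99.6)));print("label",p.round(4),e,(1e3*M.T@(p-t)).round(1))
E
```

```text
[30 42  7  6 22] [323.68181818 103.54545455]
red [339.4  90.4] 5
-5 [[321.1, 103.8], [330.1, 97.7], [340.5, 90.7]] -34.0 [323.5 157.8]
0 [[321.1, 105.9], [330.1, 98.9], [340.5, 90.8]] -37.9 [323.5 156.2]
5 [[321.2, 107.9], [330.1, 100.1], [340.5, 90.9]] -41.4 [323.5 155.5]
10 [[321.5, 109.8], [330.2, 101.1], [340.5, 91.0]] -44.7 [323.5 155.6]
label [0.4191 0.1551 0.1422] [2.7, 2.7] [ 12.8  -1.7 -54.8]
```

Scene-view slope gives about 2° pitch, and the wrist body edges 2.2°: level enough. I find the label's position along the tube by casting the wrist ray onto its upper surface, then the final shift.

```bash
python3 - <<'E'
from fin import *
A=load("wrist8");t,M,s=tool()
for u in((323.8,149.2),(323.8,75+3)):
    o,d=ray(A,u);o,d=M.T@(o-t),M.T@d
    for x in(.004,.012): print(u,x,(1e3*(o+d*(x-o[0])/d[0])).round(1))
lt=np.array([.014,-.001,-.055]);lab=t+M@lt
print("now in window frame",(Wm.T@(lab-win)).round(4))
tgt=win+Wm@[-.085,0,.003];print("move tool mm",(1e3*M.T@(tgt-lab)).round(1))
E
```

```text
(323.8, 149.2) 0.004 [  4.    0.2 -57.6]
(323.8, 149.2) 0.012 [ 12.    0.2 -56.8]
(323.8, 78) 0.004 [  4.    0.2 -91.2]
(323.8, 78) 0.012 [ 12.    0.2 -92.2]
now in window frame [-0.1127 -0.0033  0.0334]
move tool mm [ 30.2 -27.9   3.6]
```

```bash
python3 -m jog '{"fingers":[0,0,0,0,0],"dp":[[10,-4,5],[20,-10,5],[30,-18,5],[30,-28,5],[30,-28,5]],"twist":[0,0,0,0,0]}'
python3 -m jog '{"fingers":[0,0,0,0,0],"dp":[[0,0,0],[0,0,0],[0,0,0],[0,0,0],[0,0,0]],"twist":[0,0,0,0,0]}'
python3 - <<'E'
from ax import *
F=[]
for n in("wrist","scene","top"):
    c=r.capture(n);np.savez("pics/%s9.npz"%n,**c);F.append(c["frame"])
t,M,s=tool()
for l in((.014,-.001,-.055),(.014,0,-.057)): print("label in window",(Wm.T@(t+M@l-win)).round(4))
axis(load("wrist9"),[range(99,109),range(200,222)]);print(s["gripper_width"],s["time_s"],reds(load("top9")))
k=lambda f,x,y,w,h:cv2.resize(f[y:y+h,x:x+w],(400,400*h//w),interpolation=cv2.INTER_CUBIC)
cv2.imwrite("pics/l9.png",cv2.convertScaleAbs(np.hstack([k(F[0],0,20,640,400-20),k(F[1],290,60,160,95)])[:,:,::-1],alpha=1.6) if 0 else cv2.convertScaleAbs(np.vstack([k(F[0],0,0,640,400),k(F[1],290,60,160,100)])[:,:,::-1],alpha=1.6))
E
```

```text
time_s: 10.25
tcp_pos: [0.4502, 0.2131, 0.1243]
eef_rot: [82.9, 89.6, 169.3]
contact_force: [-0.7, 0.0, 0.4]
gripper_width: 0.0167
time_s: 10.75
tcp_pos: [0.4501, 0.2131, 0.1245]
eef_rot: [79.6, 89.6, 166.0]
contact_force: [0.2, 0.3, -0.4]
gripper_width: 0.0166
label in window [-0.0837  0.0014  0.0027]
label in window [-0.0847 -0.0006  0.0027]
32 [2.210000e-02 3.071287e+02] 0.11
26 [-1.406000e-01  3.652907e+02] 0.56
axis tool [ 0.705 -0.027  0.709] pitch up toward cap -44.8 yaw 84.6
0.016593834468913035 10.9 [(array([389.1, 209.4]), 67), (array([333.4, 233.9]), 27), (array([374.9, 246.3]), 28), (array([187.9, 254.7]), 12), (array([182.1, 254.6]), 15)]
```

View pics/l9.png

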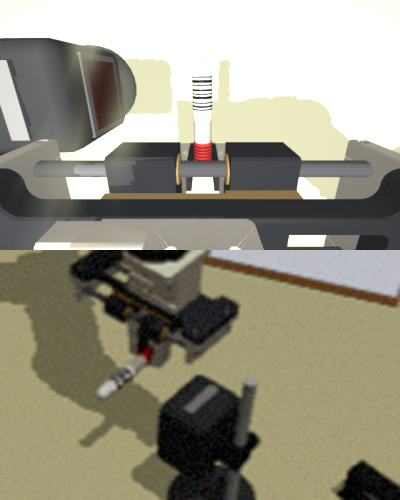

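The tube sits parallel in front of the window with its label opposite the middle, clear of the reader. The right-edge fit failed in this view because of the bright desk behind it. The other three caps are where they were, so I hand in.

```bash
python3 -c "
from plant import r
print(r.close_job())"
```

```text
the job is handed in; nothing more can be done
None
```

I picked the long tube out of the tray by its cap, with the jaws holding at 16.6 mm, and held it still in front of the reader. I handed the job in at about 10.9 s; no verdict was reported.

**Final position:** by calculation from the measured tool pose, the label middle is about 84 mm in front of the window. It is within 2 mm of the window's middle sideways and about 3 mm above it. I took no fresh triangulation of the label after the last 40 mm move, only one look at the wrist and scene pictures, where it looked right.

**Angle:** the tube is about parallel to the window in yaw. Pitch estimates disagreed:

| Check | Pitch |
|---|---|
| Body edges, first lift picture | about 6–7° |
| Body edges, picture just before the last move | 2.2° |
| Scene view slope, just before the last move | about 2° |
| Label edges, both pictures (noisier) | about 0° and −5° |

I took about 2°, inside the 10° limit. The edge fit on the last picture failed against the bright desk and I ignored it.

**Surroundings:** the other three caps were at their starting pixels in the last top view. Contact force stayed near zero throughout the moves. I did not check the bottle, stapler and mouse positions by measurement.

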